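# Unbolt a reaming jig and swing its gate clear of the gear

## Robot

A 6-joint arm with a two-finger parallel gripper is mounted at the origin on a cart in front of the work surface, level with it; the furniture and walls round the work are solid. World frame = base frame: x ahead of the robot, y to its left, z up, the work surface at z = 0. Lengths are in m, angles in rad, forces in N, time in s.
With the tool pointing down it reaches from about 0.25 to 0.775 m from the base axis. Payload 4 kg.
Tool frame: the origin (TCP) lies midway between the tips of the shut fingers; the grasp point (between the pads) lies 19 mm behind it; z points along the fingers, y is the line along which they close (so a half turn about z gives the same grasp; the last joint's range is limited). The gripper opens to 85 mm and grips with 20 to 120 N. Pads are 22 mm wide; open, the fingers measure 114 mm over their backs; the gripper's body (76 mm by 85 mm) begins 54 mm behind the grasp point. The pads swing forward as they close: fully open they stand 13 mm farther back than shut.
Start: joints at [-1.333, 0.087, 1.371, -0, 1.684, -0.103], TCP at [0.184, -0.518, 0.231] pointing down, gripper open.
Joint ranges: [-3.1, 3.1], [-0.76, 2.03], [0.27, 2.55], [-1.08, 4.22], [0.17, 2.65], [-2.57, 2.57]. Speed limits (rad/s): [2.79, 2.79, 3.14, 3.14, 3.14, 3.14].

## Interface

Orientations are given as a unit quaternion [x, y, z, w].
In Python, from station import get_state, capture, camera_params, close_job, recognise, regions_of, tip_of gives the robot as it stands.
- The arm moves only by the tool carry_out, never from a script. Its argument "series" is a list of rows, each a list of 7 numbers: the opening, from 0 (shut) to 1 (fully open), then the shift along the tool's x, y, z in mm, then the turn, a rotation vector about the tool's x, y, z in rad. In form: [[claw, x, y, z, wx, wy, wz], ...]. A call has 1 to 8 rows; each row shifts and turns the commanded pose from where the row before left it, along the tool's axes as they then stand; what a row does not reach is not made up. A row lasts 1/10 s, in which the tool goes at most 50 mm and 8.59 degrees, less where a joint would pass 70% of its speed; a pose out of reach is approached as far as the arm can. A call is refused whole if a number of a shift passes 50 or a number of a turn 0.15, either way. A call with a gripper value outside its range is refused whole. The fingers move at their own pace and stop on an object; the grip force is fixed at half the most. Time passes only in rows, so rows that do not move let the fingers close. It gives the time, the measured TCP pose, the force, the opening and the grip force at its end, in the units of the state.
- get_state(): the state, without advancing time (a new reading comes with each control period).
- capture(name): name is "scene" or "top" or "wrist"; returns the picture (480x640x3 uint8, blue, green, red); there is no depth.
- camera_params(name): a dict with "K" (3x3 intrinsics, pixels), "R" (3x3) and "t" (3): a world point X has camera coordinates R X + t; the wrist camera has in their place "hand_eye" (4x4, takes a point from camera to tool coordinates, whose origin is the TCP and whose axes are the flange's). Camera axes: x right, y down, z forward; pixel columns grow to the right and rows downward; lengths in m; the calibration is good to about 2 mm. A picture is of the moment at which its call begins: read the wrist's pose just before it. camera_params takes no time and is no camera call.
- close_job(): hands the job in; it is judged then, once.
Trained networks look in the newest picture that a camera, given by its name, has taken for a name from the list of things; names that differ only in an ending like _2 or _b are one class to them, and where a whole thing is asked for, a point or a joint stands for the part that bears it (a point fixed in the world has none). Each returns a list of dicts, best first, with "conf" (0 to 1); they miss things now and then, are a little off and sometimes report something else, mostly with a low value. They report only what shows in the picture. A call takes as long as a camera call.
- recognise(camera, target): "at" ([row, column] as shares, 0 to 1, of the picture: columns of its width, rows of its height, amid what is visible of it).
- regions_of(camera, target): "mask" (480x640 bool, what is visible of it) and "at" ([row, column] as shares, 0 to 1, of the picture: columns of its width, rows of its height, amid what is visible of it).
- tip_of(camera, target): "at" ([row, column] as shares, 0 to 1, of the picture: columns of its width, rows of its height: a listed point, or the origin of a listed thing).
The state is a dict: "t": time; "joint_positions": joint angles; "dq": joint speeds; "joint_efforts": joint torques, N m; "eef_pos": TCP position; "orientation": TCP orientation; "wrist_force": force on the tool from outside, world axes, zero at the start; "wrist_torque": the same for the moment, N m; "finger_gap": finger opening in m; "grip_force": force on a finger pad.
Only numpy, scipy, OpenCV 4.12 (cv2) and the standard library are available. Lean on these libraries where they do the work, as an engineer would, in place of code of your own. Each camera call takes 0.05 s, during which the arm holds its last target. There are 200 camera calls.

## Task

The gear in the reaming jig on the bench is finished: free the jig's gate so that the gear could be taken out. With one fingertip press the pad of the spring safety catch down and keep it down while the other finger pushes the bolt's knob all the way back to its stop; then push the gate, which turns on its pivot, away from you until it is fully open. Grip and lift nothing, and leave the gear in its nest and the other things where they lie.

Things in the scene. Friction and masses are not known exactly. Their poses are not given: they have to be found in the camera images.
- jig: reaming jig fixed to the bench: steel base 106 x 284 mm, 14 mm thick. Origin on the bench top under the bolt's line; x points away from the robot at yaw 0, y left along the bolt, z up; 'jig (x, y)' below is in this frame, mm, heights are above the bench. Base x -62..44, y -126..158; bolt along y at x = 0; gear axis (0, 75); gate pivot (0, 127). Nothing on it is higher than 97.
- bolt (a joint): travel of the square sliding bolt, m: 0 = shot, its end in the gate's slot; 0.030 = drawn fully back to its stop, towards jig -y (right). Gate free from 0.017. About 2 N friction, stays where left. Its top has notches every 10 mm: with the catch's tooth down it moves only 1 mm, so the catch must be held down over the whole travel. Bar 12 mm wide, top 55 mm high.
- knob (a point): middle of the bolt's upright round black knob, 16 mm in diameter, 55 to 93 mm above the bench (this point 78), at jig (0, -46) when shot, (0, -76) when drawn. On its left (+y) the bolt's top is free for 28 mm, then comes a bolt guide 61 mm high.
- catch_turn (a joint): angle of the rocking safety catch, rad: 0 = released, tooth in a notch; 0.36 = pressed to its stop. Bolt free from about 0.2. Rocks about a pin along y at jig x -20, 58 mm high: the pad goes down, the tooth on the far side rises. Spring: about 3 N at the pad's middle to start, 6 N at the stop; returns when let go.
- pad_mid (a point): point on top of the catch's pad, mid-length, 28 mm from the pin: jig (-44, -48), 73 mm high released; (-48, -48), 64 mm high pressed to the stop. The pad is a steel plate on the robot's side of the bolt, 100 mm long (jig y -98..2), 36 mm wide (jig x -68..-32); released it slopes up to the robot (edge 81 mm high), pressed, level. Works anywhere along its length; a fingertip can slide along it.
- catch: the safety catch with its pad; origin on its pin at jig (-20, -78), 58 mm high; it turns about that pin. The point to press is pad_mid
- gate (a joint): angle of the gate, rad: 0 = shut over the gear (points to jig -y); 1.45 = fully open at its stop (points away, to jig +x). Turns level, anticlockwise seen from above, about its pivot; light friction (0.5 N at the stud), stays where left.
- gate_pivot (a point): top centre of the gate on its upright pivot, jig (0, 127), 55 mm high. The gate is an aluminium plate 40 mm wide, 10 mm thick (45 to 55 mm high), reaching 117 mm from the pivot, with a 14 mm slot in its free end for the bolt and a steel bush 60 mm high, 52 mm from the pivot.
- stud (a point): point 76 mm high on the gate's upright steel finger stud, 12 mm in diameter with a 17 mm head, 55 to 97 mm high, 87 mm from the pivot, near the gate's free end. Moves with the gate: jig (0, 40) when shut, about (86, 117) when open.
- gear: loose spur gear, 66 mm in diameter, 26 mm high, in the jig's nest under the gate between four pins; origin at the centre of its underside, 16 mm above the bench. To stay there.
- tap_wrench: tap wrench lying on the bench between the jig and the robot, 200 mm long along its y, 18 mm high; origin under its middle
- nut_m24: large hexagon nut lying near the jig's robot-side left corner, 36 x 41 mm, 19 mm high; origin under its middle
- bearing_small: small ball bearing lying behind the jig, 35 mm in diameter, 11 mm high; origin under its middle
- bolt_m12: hexagon bolt 58 mm long, 20 mm wide, lying near the jig's robot-side right corner; origin under its middle
- oil_can: oil can with a bent spout standing behind the jig to the right, 68 x 76 mm, 187 mm high; origin under its body
- caliper: vernier caliper lying on the left, 225 mm long along its y; origin under its middle
- pliers: pliers lying on the left, 182 mm long along its y; origin under its middle
- ball_hammer: ball-pein hammer lying far on the left, 303 mm long along its y; origin under its middle

How it is judged:
On the way, in this order (a step that is already met when the one before it is completed fails the run):
1. a finger holds the catch down while the bolt is fully drawn (value of joint catch_turn above 0.15 rad and value of joint bolt above 0.027 m and contact force between the fingers and catch above 0.5 N), for 0.1 s.
2. the gate is swung open (value of joint gate above 1.33 rad), for 0.1 s.
At the end, for the whole second after the job is handed in: The bolt is drawn back (within 4 mm of its 30 mm stop), the gate stands open within 7 degrees of its stop (1.33 rad or more), and the gear lies at rest in its nest (value of joint gate above 1.33 rad and value of joint bolt above 0.026 m and z of gear in the frame of jig between 0.01 and 0.022 m and linear speed of gear below 0.02 m/s); the robot touches nothing.
It fails at once if the gear is lifted out of its nest (z of gear in the frame of jig above 0.028 m).
It fails at once if the bolt's knob or the gate's stud is taken between the fingers (distance between the grasp point and knob below 0.009 m or distance between the grasp point and stud below 0.009 m).
It fails at once if the gate's plate is taken between the fingers (z of the grasp point in the frame of gate_pivot between -0.03 and 0.01 m and x of the grasp point in the frame of gate_pivot between -0.018 and 0.018 m and y of the grasp point in the frame of gate_pivot between -0.115 and 0.018 m).
It fails at once if a bystander is shifted by more than 25 mm or lifted (distance of any of tap_wrench, nut_m24, bearing_small, bolt_m12, oil_can, caliper, pliers, ball_hammer from where it was at the start of the episode above 0.025 m).
It fails at once if the oil can is tipped over (angle between oil_can's own z axis and vertical above 0.4 rad).
It also fails if it takes over 64 s, if anything falls off the work surface, if the arm or the gripper's body presses on something with over 40 N, if the wrist force passes 120 N, or if a joint passes its speed limit or range.

## Working session

There is one attempt and no reset: what is moved stays moved. The work goes in short steps, Python scripts to look and compute and a tool call to move; the robot and the scene stay as the last step left them, time stands still between calls to the robot, and variables do not carry over. Pictures are saved under pics/ and viewed, at most 10 in all, crops included, and the job is handed in when it is done.

Besides the shell and the picture viewer there is one more tool, called after "Call:" by a JSON object that holds its "name" and its "arguments", one argument or row to a line. carry_out: Moves the arm, as the interface text tells. Its arguments: {"type":"object","properties":{"series":{"type":"array","items":{"type":"array","items":{"type":"number"}}}},"required":["series"]}

```bash
ls; mkdir -p pics; python3 - <<'E'
from station import *
import cv2,numpy as np
s=get_state();print(s)
for c in("scene","top"):
    cv2.imwrite(f"pics/{c}0.png",capture(c))
    p=camera_params(c);print(c,np.round(p["K"],1).tolist(),np.round(p["R"],3).tolist(),np.round(p["t"],3).tolist())
    for n in("knob","pad_mid","gate_pivot","stud","jig","catch","gear"):
        print(n,[(round(d["conf"],2),round(d["at"][1]*640,1),round(d["at"][0]*480,1)) for d in tip_of(c,n)[:2]])
print(camera_params("wrist"))
E
```

```text
pics
{'t': 0.0, 'joint_positions': array([-1.33308638e+00,  8.79784832e-02,  1.37228262e+00, -3.36201942e-06,
        1.68361302e+00, -1.03064246e-01]), 'dq': array([-0.00068417, -0.00092634, -0.00339644,  0.00048861, -0.00017841,
       -0.00053589]), 'joint_efforts': array([ 1.63819038e-06, -3.51864946e+01, -3.13272607e+01, -1.41049668e-04,
        1.07893630e-02,  5.34605533e-06]), 'eef_pos': array([ 0.18371196, -0.51787104,  0.23011191]), 'orientation': array([ 9.85518594e-01,  1.69563556e-01, -7.84063427e-05, -1.13803934e-03]), 'wrist_force': array([-0.19474186,  0.33766787, -0.27191641]), 'wrist_torque': array([-0.01706035,  0.01109464,  0.00060427]), 'grip_force': 0.0, 'finger_gap': 0.08517233192327812}
scene [[610.3, 0.0, 315.1], [0.0, 610.3, 232.6], [0.0, 0.0, 1.0]] [[0.865, -0.501, -0.004], [-0.284, -0.484, -0.828], [0.413, 0.717, -0.561]] [-0.456, 0.228, 1.029]
knob [(0.78, 385.6, 307.3)]
pad_mid [(0.71, 362.5, 320.8), (0.37, 384.7, 306.4)]
gate_pivot [(0.79, 319.1, 267.4)]
stud [(0.88, 351.6, 283.4)]
jig [(0.75, 362.5, 326.3)]
catch [(0.85, 389.1, 330.7)]
gear [(0.59, 335
[... 238 characters left out ...]
5, 373.7, 323.9)]
gate_pivot [(0.71, 355.0, 277.6)]
stud [(0.87, 398.5, 271.7)]
jig [(0.97, 414.2, 279.9)]
catch [(0.84, 453.4, 281.4), (0.42, 171.7, 292.0)]
gear [(0.68, 379.5, 278.6)]
{'K': array([[364.58593651,   0.        , 319.28158973],
       [  0.        , 364.58593651, 240.60660313],
       [  0.        ,   0.        ,   1.        ]]), 'hand_eye': array([[ 1.25780071e-03, -9.58258290e-01, -2.85901149e-01,
         7.25863813e-02],
       [ 9.99999127e-01,  1.08949544e-03,  7.47746484e-04,
         1.25140958e-03],
       [-4.05046269e-04, -2.85901840e-01,  9.58258824e-01,
        -1.44656050e-01],
       [ 0.00000000e+00,  0.00000000e+00,  0.00000000e+00,
         1.00000000e+00]])}
```

```bash
cat > h.py <<'E'
import numpy as np
from station import *
from scipy.optimize import least_squares
P={"knob":(0,-46,78),"pad_mid":(-44,-48,73),"gate_pivot":(0,127,55),"stud":(0,40,76),"jig":(0,0,0),"catch":(-20,-78,58),"gear":(0,75,16)}
def proj(c,X):
    p=camera_params(c);v=p["R"]@X+p["t"];v=p["K"]@v;return v[:2]/v[2]
def w(q,a):
    c,s=np.cos(q[2]),np.sin(q[2]);return np.array([q[0]+c*a[0]-s*a[1],q[1]+s*a[0]+c*a[1],a[2]])
E
python3 - <<'E'
from h import *
obs=[]
for c in("scene","top"):
    capture(c)
    for n in P:
        d=tip_of(c,n)
        if d: obs.append((c,n,np.array([d[0]["at"][1]*640,d[0]["at"][0]*480])))
pr={c:camera_params(c) for c in("scene","top")}
def f(q): return np.concatenate([(proj(c,w(q,np.array(P[n])/1e3))-o) for c,n,o in obs])
r=least_squares(f,[.5,-.15,0],loss="soft_l1",f_scale=2);q=r.x
print(np.round(q,4),np.degrees(q[2]))
for (c,n,o),e in zip(obs,f(q).reshape(-1,2)):print(c,n,np.round(e,1))
import cv2
ims=[]
for c in pr:
    im=capture(c)
    for x,y,z in [(-62,-126,14),(44,-126,14),(44,158,14),(-62,158,14)]+list(P.values()):
        u=proj(c,w(q,np.array([x,y,z])/1e3));cv2.circle(im,tuple(int(round(k*8)) for k in u),16,(0,0,255),-1,shift=3)
    u=proj(c,w(q,np.array([0,0,.03]))).astype(int)
    ims.append(cv2.resize(im[u[1]-125:u[1]+125,max(0,u[0]-133):u[0]+133],(798,600),interpolation=2))
for i,m in enumerate(ims):cv2.imwrite(f"pics/fit{i}.png",m)
for n in("oil_can","tap_wrench","nut_m24","bearing_small","bolt_m12"):
    d=tip_of("top",n)
    if d:
        u=np.array([d[0]["at"][1]*640,d[0]["at"][0]*480]);g=least_squares(lambda p:proj("top",np.array([p[0],p[1],0]))-u,[.5,-.2]).x
        c,s=np.cos(q[2]),np.sin(q[2]);dd=g-q[:2];print(n,d[0]["conf"],np.round(g,3),"jig",np.round([c*dd[0]+s*dd[1],-s*dd[0]+c*dd[1]],3))
E
```

```text
[ 0.5203 -0.1856  0.1538] 8.81475156498876
scene knob [-0.5 -1.5]
scene pad_mid [0.1 3.5]
scene stud [-1.1  0.1]
scene jig [10.7 43.3]
scene catch [0.1 0.6]
scene gear [-1.   1.7]
top knob [ 2.  -0.6]
top pad_mid [-0.9  1. ]
top gate_pivot [ 0.  -4.4]
top stud [-1.7  3.3]
top jig [ 0.7 -2. ]
top catch [-0.9 -1.5]
top gear [-5.7  0.1]
oil_can 0.56 [ 0.677 -0.273] jig [ 0.141 -0.111]
tap_wrench 0.65 [ 0.389 -0.174] jig [-0.128  0.032]
nut_m24 0.57 [ 0.416 -0.109] jig [-0.092  0.092]
bearing_small 0.6 [ 0.6   -0.217] jig [ 0.074 -0.043]
bolt_m12 0.68 [ 0.443 -0.327] jig [-0.098 -0.128]
```

View pics/fit0.png

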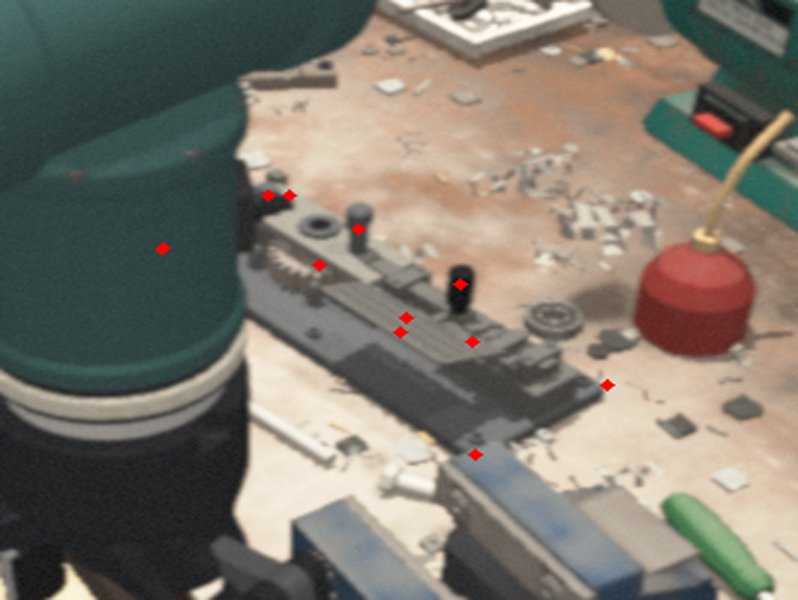

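View pics/fit1.png

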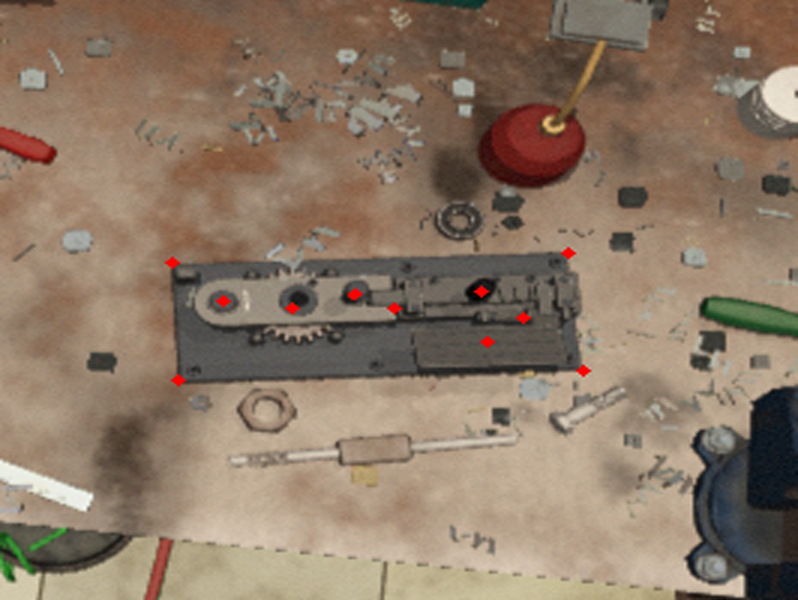

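Call:
{"name": "carry_out", "arguments": {
  "series": [
    [0.4,35,-16,0,0,0,0],
    [0.4,35,-16,0,0,0,0],
    [0.4,35,-16,0,0,0,0],
    [0.4,35,-16,0,0,0,0],
    [0.4,35,-16,0,0,0,0],
    [0.4,35,-16,0,0,0,0],
    [0.4,35,-16,0,0,0,0],
    [0.4,35,-16,0,0,0,0]
  ]
}}

```text
t: 2.75
eef_pos: [0.4059, -0.3029, 0.2315]
orientation: [0.986, 0.17, 0.0, 0.0]
wrist_force: [0.8, -0.3, -0.6]
finger_gap: 0.0339
grip_force: 0.0
```

Call:
{"name": "carry_out", "arguments": {
  "series": [
    [0.4,0,0,0,0,0,-0.14],
    [0.4,0,0,0,0,0,-0.14],
    [0.4,0,0,0,0,0,-0.14],
    [0.4,0,0,0,0,0,-0.14],
    [0.4,0,0,0,0,0,-0.14],
    [0.4,0,0,0,0,0,-0.14],
    [0.4,0,0,0,0,0,-0.14],
    [0.4,0,0,0,0,0,-0.14]
  ]
}}

```text
t: 3.55
eef_pos: [0.4049, -0.3042, 0.2314]
orientation: [0.743, 0.669, -0.0, 0.0]
wrist_force: [0.1, 0.6, -0.5]
finger_gap: 0.0341
grip_force: 0.0
```

Call:
{"name": "carry_out", "arguments": {
  "series": [
    [0.4,0,0,0,0,0,-0.13],
    [0.4,0,0,0,0,0,-0.13],
    [0.4,0,0,0,0,0,0]
  ]
}}

```text
t: 3.85
eef_pos: [0.4049, -0.3041, 0.2314]
orientation: [0.652, 0.758, -0.0, 0.0]
wrist_force: [0.9, -0.8, -0.8]
finger_gap: 0.0339
grip_force: 0.0
```

Call:
{"name": "carry_out", "arguments": {
  "series": [
    [0.4,19,27,0,0,0,0],
    [0.4,19,27,0,0,0,0],
    [0.4,19,27,0,0,0,0],
    [0.4,20,27,0,0,0,0],
    [0.4,0,0,0,0,0,0]
  ]
}}

```text
t: 4.35
eef_pos: [0.5023, -0.2091, 0.231]
orientation: [0.651, 0.759, 0.001, -0.0]
wrist_force: [-0.4, -0.6, 1.2]
finger_gap: 0.034
grip_force: 0.0
```

```bash
cat >> h.py <<'E'
from scipy.spatial.transform import Rotation as Ro
def wproj(s,X):
    p=camera_params("wrist");T=np.eye(4);T[:3,:3]=Ro.from_quat(s["orientation"]).as_matrix();T[:3,3]=s["eef_pos"]
    v=np.linalg.inv(T@p["hand_eye"])@np.append(X,1);v=p["K"]@v[:3];return v[:2]/v[2]
def tojig(q,X):
    c,s=np.cos(q[2]),np.sin(q[2]);d=X[:2]-q[:2];return np.round(1e3*np.array([c*d[0]+s*d[1],-s*d[0]+c*d[1],X[2]]),1)
E
python3 - <<'E'
from h import *
import cv2
obs=[]
s=get_state();im=capture("wrist")
for c in("top","wrist","scene"):
    if c!="wrist":capture(c)
    for n in P:
        d=tip_of(c,n)
        if d and d[0]["conf"]>.4 and not(c=="scene" and n=="jig"): obs.append((c,n,np.array([d[0]["at"][1]*640,d[0]["at"][0]*480])))
def pj(c,X): return wproj(s,X) if c=="wrist" else proj(c,X)
def f(q,cs=("top","wrist","scene")): return np.concatenate([(pj(c,w(q,np.array(P[n])/1e3))-o) for c,n,o in obs if c in cs])
q0=[.5203,-.1856,.1538]
q=least_squares(f,q0,loss="soft_l1",f_scale=2).x
print(np.round(q,4));print(np.round(least_squares(f,q0,loss="soft_l1",f_scale=2,args=(("wrist",),)).x,4))
for (c,n,o),e in zip(obs,f(q).reshape(-1,2)):print(c,n,np.round(e,1))
print("tcp jig",tojig(q,s["eef_pos"]))
for x,y,z in [(-62,-126,14),(44,-126,14),(44,158,14),(-62,158,14)]+list(P.values()):
    u=wproj(s,w(q,np.array([x,y,z])/1e3));cv2.circle(im,tuple(int(round(k)) for k in u),3,(0,0,255),-1)
cv2.imwrite("pics/w0.png",im)
E
```

```text
[ 0.521  -0.1859  0.1502]
[ 0.5213 -0.186   0.16  ]
top knob [ 0.8 -1.6]
top pad_mid [ 1.  -0.9]
top gate_pivot [173.8  32.3]
top stud [ 0.3 -0.5]
top jig [1.6 0. ]
top catch [ 1.4 -1. ]
top gear [-2.1 -2.6]
wrist knob [-1.3  0.5]
wrist pad_mid [ 3.  -1.6]
wrist gate_pivot [ 0.6 -0.6]
wrist stud [-0.1  0.2]
wrist jig [ 1.5 -2.3]
wrist catch [-19.7  87.6]
scene knob [ 1.3 -0.5]
scene pad_mid [-1.3  1.8]
scene gate_pivot [-2.9 -1.2]
scene stud [-0.5 -0.2]
scene catch [-1.1 -1.4]
scene gear [-1.   1.3]
tcp jig [-21.9 -20.1 231. ]
```

View pics/w0.png

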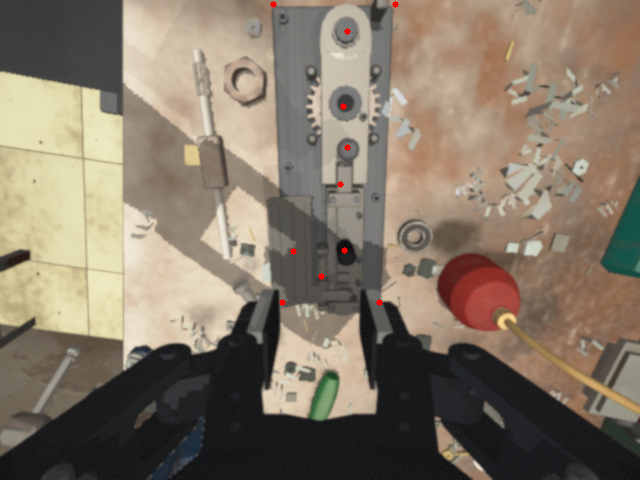

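Call:
{"name": "carry_out", "arguments": {
  "series": [
    [0.4,-2.5,-1,30,0,0,0],
    [0.4,0,0,35,0,0,0],
    [0.4,0,0,35,0,0,0],
    [0.4,0,0,33,0,0,0],
    [0.4,0,0,8,0,0,0],
    [0.4,0,0,0,0,0,0],
    [0.4,0,0,0,0,0,0]
  ]
}}

```text
t: 6.25
eef_pos: [0.5007, -0.2151, 0.0923]
orientation: [0.652, 0.758, 0.0, 0.002]
wrist_force: [-0.1, -0.6, -0.6]
finger_gap: 0.034
grip_force: 0.0
```

```bash
python3 - <<'E'
from h import *
import cv2
s=get_state();print(tojig([.521,-.186,.152],s["eef_pos"]),s["wrist_force"])
a=capture("wrist")[170:430,190:490]
b=capture("scene")[200:380,300:480]
cv2.imwrite("pics/d1.png",np.hstack([cv2.resize(a,(460,400)),cv2.resize(b,(340,400),interpolation=2)]))
E
```

```text
[-24.4 -25.7  92.3] [-0.08767172 -0.63820174 -0.61005208]
```

View pics/d1.png

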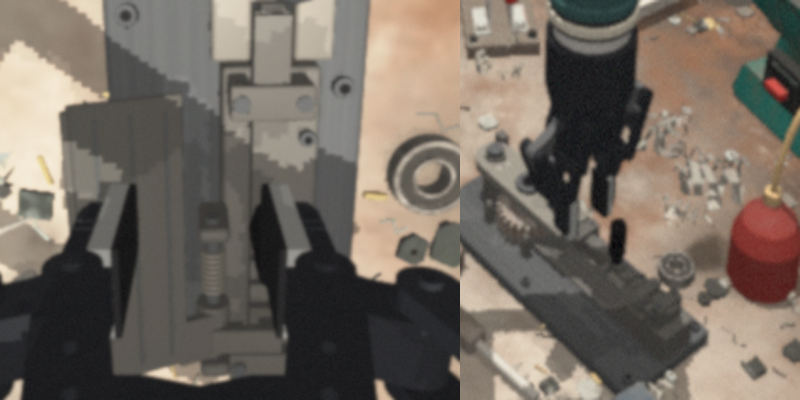

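Call:
{"name": "carry_out", "arguments": {
  "series": [
    [0.4,3,1,6,0,0,0],
    [0.4,0,0,6,0,0,0],
    [0.4,0,0,4,0,0,0],
    [0.4,0,0,0,0,0,0]
  ]
}}

```text
t: 6.75
eef_pos: [0.4999, -0.2113, 0.0737]
orientation: [0.652, 0.758, -0.0, -0.0]
wrist_force: [0.8, 0.5, 2.2]
finger_gap: 0.0341
grip_force: 1.1
```

Call:
{"name": "carry_out", "arguments": {
  "series": [
    [0.4,0,0,4,0,0,0],
    [0.4,0,0,3,0,0,0],
    [0.4,0,0,0,0,0,0]
  ]
}}

```text
t: 7.05
eef_pos: [0.4999, -0.2118, 0.0673]
orientation: [0.652, 0.758, -0.001, 0.0]
wrist_force: [-0.8, -1.0, 3.9]
finger_gap: 0.034
grip_force: 2.0
```

Call:
{"name": "carry_out", "arguments": {
  "series": [
    [0.4,0,0,3,0,0,0],
    [0.4,0,0,1,0,0,0],
    [0.4,0,0,0,0,0,0]
  ]
}}

```text
t: 7.35
eef_pos: [0.4998, -0.2119, 0.0637]
orientation: [0.652, 0.758, -0.001, 0.0]
wrist_force: [-3.2, -0.3, 5.6]
finger_gap: 0.0343
grip_force: 2.7
```

Call:
{"name": "carry_out", "arguments": {
  "series": [
    [0.4,0,0,1.5,0,0,0],
    [0.4,0,0,0,0,0,0],
    [0.4,0,0,0,0,0,0]
  ]
}}

```text
t: 7.65
eef_pos: [0.4997, -0.2119, 0.0629]
orientation: [0.652, 0.758, -0.001, 0.0]
wrist_force: [-4.0, 0.6, 8.0]
finger_gap: 0.0345
grip_force: 4.0
```

Call:
{"name": "carry_out", "arguments": {
  "series": [
    [0.4,-4,0,0,0,0,0],
    [0.4,-4,0,0,0,0,0],
    [0.4,-4,0,0,0,0,0],
    [0.4,0,0,0,0,0,0]
  ]
}}

```text
t: 8.05
eef_pos: [0.5022, -0.2211, 0.0629]
orientation: [0.652, 0.758, 0.002, -0.001]
wrist_force: [-1.8, 5.9, 9.5]
finger_gap: 0.034
grip_force: 5.6
```

```bash
python3 - <<'E'
from h import *
s=get_state();print(tojig([.521,-.186,.152],s["eef_pos"]),s["wrist_force"],s["wrist_torque"])
E
```

```text
[-23.9 -31.9  62.9] [-1.79006358  5.88862769  9.52095534] [ 1.08438795  0.58598738 -0.07585565]
```

Call:
{"name": "carry_out", "arguments": {
  "series": [
    [0.4,-4,0,0,0,0,0],
    [0.4,-4,0,0,0,0,0],
    [0.4,0,0,0,0,0,0]
  ]
}}

```text
t: 8.35
eef_pos: [0.5034, -0.2288, 0.063]
orientation: [0.652, 0.758, 0.002, -0.001]
wrist_force: [-2.0, 8.5, 9.7]
finger_gap: 0.0343
grip_force: 6.1
```

Call:
{"name": "carry_out", "arguments": {
  "series": [
    [0.4,-4,0,0,0,0,0],
    [0.4,-4,0,0,0,0,0],
    [0.4,-4,0,0,0,0,0],
    [0.4,0,0,0,0,0,0]
  ]
}}

```text
t: 8.75
eef_pos: [0.5053, -0.2404, 0.063]
orientation: [0.652, 0.758, 0.002, -0.002]
wrist_force: [-2.6, 8.2, 9.7]
finger_gap: 0.0343
grip_force: 6.2
```

```bash
python3 - <<'E'
from h import *
s=get_state();print(tojig([.521,-.186,.152],s["eef_pos"]),s["wrist_force"],s["wrist_torque"])
E
```

```text
[-23.7 -51.4  63. ] [-2.60546267  8.18668661  9.70162345] [ 1.27724617  0.64570921 -0.10378782]
```

Call:
{"name": "carry_out", "arguments": {
  "series": [
    [0.4,-3,0,0,0,0,0],
    [0.4,-3,0,0,0,0,0],
    [0.4,0,0,0,0,0,0]
  ]
}}

```text
t: 9.05
eef_pos: [0.5062, -0.2457, 0.063]
orientation: [0.652, 0.758, 0.003, -0.002]
wrist_force: [-3.4, 9.4, 10.3]
finger_gap: 0.0338
grip_force: 8.3
```

Call:
{"name": "carry_out", "arguments": {
  "series": [
    [0.4,-2,0,0,0,0,0],
    [0.4,-2,0,0,0,0,0],
    [0.4,0,0,0,0,0,0]
  ]
}}

```text
t: 9.35
eef_pos: [0.5062, -0.2459, 0.063]
orientation: [0.651, 0.759, 0.005, -0.005]
wrist_force: [-3.8, 17.8, 14.9]
finger_gap: 0.0343
grip_force: 11.9
```

```bash
python3 - <<'E'
from h import *
import cv2
s=get_state();print(tojig([.521,-.186,.152],s["eef_pos"]),s["wrist_force"],s["wrist_torque"])
a=capture("wrist")[170:430,190:490]
b=capture("scene")[200:380,300:480]
cv2.imwrite("pics/d2.png",np.hstack([cv2.resize(a,(460,400)),cv2.resize(b,(340,400),interpolation=2)]))
E
```

```text
[-23.7 -57.   63. ] [-3.75474243 17.81554872 14.8569274 ] [2.8920425  0.90357206 0.13403619]
```

View pics/d2.png

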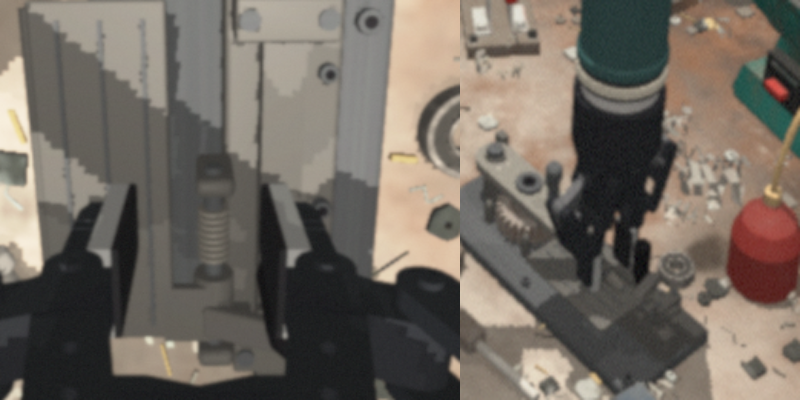

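Call:
{"name": "carry_out", "arguments": {
  "series": [
    [0.4,5,0,0,0,0,0],
    [0.4,3,0,0,0,0,0],
    [0.4,0,0,-10,0,0,0],
    [0.4,0,0,-25,0,0,0],
    [0.4,0,0,-35,0,0,0],
    [0,0,0,0,0,0,0],
    [0,0,0,0,0,0,0]
  ]
}}

```text
t: 10.15
eef_pos: [0.5057, -0.2452, 0.1327]
orientation: [0.652, 0.758, 0.0, 0.001]
wrist_force: [0.5, 0.2, 0.3]
finger_gap: 0.0058
grip_force: 0.0
```

Call:
{"name": "carry_out", "arguments": {
  "series": [
    [0,30,-4,0,0,0,0],
    [0,30,-4,0,0,0,0],
    [0,30,0,0,0,0,0],
    [0,0,0,0,0,0,0],
    [0,0,0,0,0,0,0]
  ]
}}

```text
t: 10.65
eef_pos: [0.4831, -0.1566, 0.1303]
orientation: [0.652, 0.758, -0.001, -0.001]
wrist_force: [-0.1, -0.4, -0.6]
finger_gap: -0.0
grip_force: 0.0
```

```bash
python3 - <<'E'
from h import *
import cv2
s=get_state();q=[.521,-.186,.152];print(tojig(q,s["eef_pos"]),s["wrist_force"],s["finger_gap"])
capture("scene");capture("top")
for c in("scene","top"):
    for n in("knob","stud"):
        z=P[n][2]/1e3
        for d in tip_of(c,n)[:1]:
            u=np.array([d["at"][1]*640,d["at"][0]*480]);g=least_squares(lambda p:proj(c,np.array([p[0],p[1],z]))-u,[.5,-.2]).x
            print(c,n,round(d["conf"],2),tojig(q,np.array([*g,z])))
E
```

```text
[-33.   34.8 130.3] [-0.06759322 -0.41105042 -0.61913036] -1.5600667970511733e-06
scene knob 0.88 [ -5.2 -82.2  78. ]
scene stud 0.88 [ 3.3 34.9 76. ]
top stud 0.97 [ 2.2 44.7 76. ]
```

Call:
{"name": "carry_out", "arguments": {
  "series": [
    [0,5,0,25,0,0,0],
    [0,0,0,30,0,0,0],
    [0,0,0,9,0,0,0],
    [0,0,5,0,0,0,0],
    [0,0,4,0,0,0,0],
    [0,0,0,0,0,0,0]
  ]
}}

```text
t: 11.55
eef_pos: [0.4939, -0.1515, 0.0697]
orientation: [0.652, 0.758, 0.001, 0.002]
wrist_force: [1.1, -0.2, -0.5]
finger_gap: -0.0001
grip_force: 0.0
```

Call:
{"name": "carry_out", "arguments": {
  "series": [
    [0,-1.9,8.8,0,0,0,-0.1],
    [0,-1.9,8.8,0,0,0,-0.1],
    [0,-1.9,8.8,0,0,0,-0.1],
    [0,-1.9,8.8,0,0,0,-0.1],
    [0,0,0,0,0,0,0]
  ]
}}

```text
t: 12.05
eef_pos: [0.5294, -0.148, 0.0693]
orientation: [0.488, 0.873, 0.0, 0.002]
wrist_force: [-0.1, -0.3, 0.0]
finger_gap: -0.0005
grip_force: 0.0
```

```bash
cat > g.py <<'E'
from h import *
s=get_state();q=[.521,-.186,.152];X=tojig(q,s["eef_pos"]);print(X,s["wrist_force"])
R=Ro.from_quat(s["orientation"]).as_matrix();th=np.arctan2(R[1,1],R[0,1])-q[2]
r=X[:2]-[0,127];c,n=np.cos(th),np.sin(th)
print("th",th,"tangent",c*r[0]+n*r[1],"inward",-n*r[0]+c*r[1])
capture("scene");capture("top")
for cam in("scene","top"):
    for d in tip_of(cam,"stud")[:1]:
        u=np.array([d["at"][1]*640,d["at"][0]*480]);g=least_squares(lambda p:proj(cam,np.array([p[0],p[1],.076]))-u,[.5,-.2]).x
        J=tojig(q,np.array([*g,.076]));print(cam,d["conf"],J,"gate",np.arctan2(J[0],127-J[1]))
E
python3 g.py
```

```text
[14.  36.3 69.3] [-0.1456184  -0.31015562  0.0479621 ]
th 0.39855268969987434 tangent -22.2965671220481 inward -89.02445222842994
scene 0.85 [44.1 49.9 76. ] gate 0.5195650501248211
top 0.57 [36.5 46.5 76. ] gate 0.4256911638124918
```

Gate moves (~0.45 rad). Continue along the arc.

Call:
{"name": "carry_out", "arguments": {
  "series": [
    [0,-1.5,8.8,0,0,0,-0.1],
    [0,-1.9,8.8,0,0,0,-0.1],
    [0,-1.9,8.8,0,0,0,-0.1],
    [0,-1.9,8.8,0,0,0,-0.1],
    [0,-1.9,8.8,0,0,0,-0.1],
    [0,-1.9,8.8,0,0,0,-0.1],
    [0,0,0,0,0,0,0]
  ]
}}

```text
t: 12.95
eef_pos: [0.5721, -0.1176, 0.068]
orientation: [0.209, 0.978, 0.0, 0.0]
wrist_force: [-0.2, 0.2, -0.0]
finger_gap: -0.0001
grip_force: 0.0
```

```bash
python3 g.py
```

```text
[60.8 59.9 68. ] [-0.21883117  0.2378912  -0.01349646]
th 0.9976942035287327 tangent -23.410697432582452 inward -87.46993338124864
scene 0.74 [74.  78.8 76. ] gate 0.99347170935614
top 0.91 [75.7 81.5 76. ] gate 1.0296001276513704
```

Call:
{"name": "carry_out", "arguments": {
  "series": [
    [0,-1.9,8.8,0,0,0,-0.1],
    [0,-1.9,8.8,0,0,0,-0.1],
    [0,-1.9,8.8,0,0,0,-0.1],
    [0,-1.9,8.8,0,0,0,-0.1],
    [0,0,0,0,0,0,0]
  ]
}}

```text
t: 13.65
eef_pos: [0.5884, -0.0858, 0.0678]
orientation: [0.011, 1.0, 0.0, 0.0]
wrist_force: [0.1, -0.8, -0.2]
finger_gap: -0.0004
grip_force: 0.0
```

Call:
{"name": "carry_out", "arguments": {
  "series": [
    [0,0,3,0,0,0,0],
    [0,0,2,0,0,0,0],
    [0,0,0,0,0,0,0]
  ]
}}

```text
t: 13.95
eef_pos: [0.5884, -0.0814, 0.0679]
orientation: [0.011, 1.0, -0.0, 0.0]
wrist_force: [-0.5, -0.2, 0.3]
finger_gap: 0.0003
grip_force: 0.0
```

```bash
python3 g.py
```

```text
[82.4 93.2 67.9] [-0.45259778 -0.19621958  0.27178496]
th 1.3967541206800755 tangent -19.02059105723189 inward -87.00814396269783
scene 0.62 [ 92.  108.9  76. ] gate 1.3765381756007997
top 0.7 [ 90.5 116.8  76. ] gate 1.4585627761396782
```

Call:
{"name": "carry_out", "arguments": {
  "series": [
    [0,0,2,0,0,0,0],
    [0,0,2,0,0,0,0],
    [0,0,0,0,0,0,0]
  ]
}}

```text
t: 14.45
eef_pos: [0.5886, -0.0786, 0.0679]
orientation: [0.011, 1.0, -0.002, 0.0]
wrist_force: [-0.0, -5.2, -0.1]
finger_gap: 0.0001
grip_force: 2.4
```

Call:
{"name": "carry_out", "arguments": {
  "series": [
    [0,0,2,0,0,0,0],
    [0,0,0,0,0,0,0]
  ]
}}

```text
t: 14.65
eef_pos: [0.5886, -0.0785, 0.0679]
orientation: [0.011, 1.0, -0.003, 0.0]
wrist_force: [-0.3, -9.1, -1.1]
finger_gap: 0.0001
grip_force: 4.7
```

Stopped at the gate's stop (force rising, no motion). Back off and lift.

Call:
{"name": "carry_out", "arguments": {
  "series": [
    [0,0,-8,0,0,0,0],
    [0,0,-10,0,0,0,0],
    [0,0,0,-25,0,0,0],
    [0,0,0,-40,0,0,0],
    [0,0,0,-40,0,0,0],
    [0,0,-40,0,0,0,0],
    [0,0,-40,0,0,0,0],
    [0,0,0,0,0,0,0]
  ]
}}

```text
t: 15.45
eef_pos: [0.5863, -0.1777, 0.1731]
orientation: [0.013, 1.0, -0.001, 0.0]
wrist_force: [-1.4, 0.3, -0.5]
finger_gap: 0.0001
grip_force: 0.0
```

```bash
python3 g.py; python3 - <<'E'
from h import *
import cv2
a=capture("scene")[180:380,240:480];b=capture("top")[150:350,300:500]
cv2.imwrite("pics/e.png",np.hstack([cv2.resize(a,(440,400),interpolation=2),cv2.resize(b,(360,400),interpolation=2)]))
E
```

```text
[ 65.8  -1.7 173.1] [-1.41657773  0.30467706 -0.53810594]
th 1.393032219159367 tangent -115.03651231786932 inward -87.5210308082617
scene 0.77 [ 86.  108.1  76. ] gate 1.3544678545976172
top 0.93 [ 84.4 118.2  76. ] gate 1.4669063110109521
```

View pics/e.png

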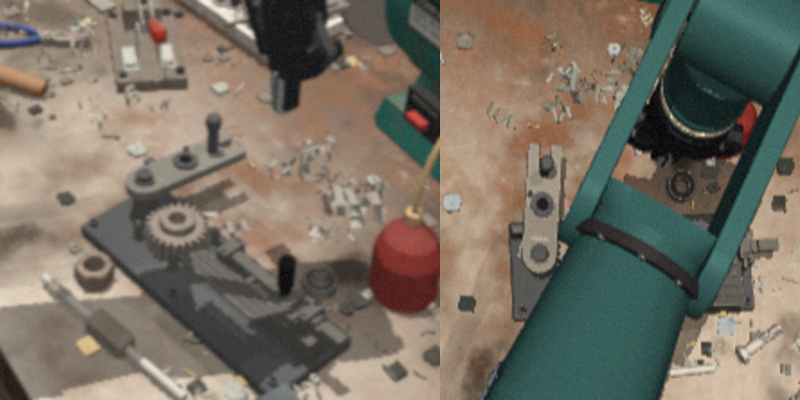

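The picture shows the gate fully open (stud at about (213,135)), the gear in its nest (175,232), and the knob drawn back (287,275). The robot is clear of everything and the other things are where they were.

```bash
python3 -c "
from station import *
print(close_job())"
```

```text
the job is handed in; nothing more can be done
None
```

Job handed in (the station returned no verdict): I held the catch down, pushed the bolt back to its stop and swung the gate fully open; the last pictures show the gear in its nest, nothing else visibly moved and the robot clear.

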